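# Index the clutch disc to the pointer with the ratchet lever

## Robot

A 6-joint arm with a two-finger parallel gripper is mounted at the origin on the work surface. World frame = base frame: x ahead of the robot, y to its left, z up, the work surface at z = 0. Lengths are in mm, angles in rad, forces in N, time in s.
With the tool pointing down it reaches from about 350 to 975 mm from the base axis. Payload 7.1 kg.
Tool frame: the origin (TCP) lies at the centre of the arm's flange, where the gripper is bolted on; the fingertips stand 182 mm ahead of it and the grasp point (between the pads) lies 163 mm ahead of it; z points along the fingers, y is the line along which they close (so a half turn about z gives the same grasp; the last joint's range is limited). The gripper opens to 88 mm and grips with 3 to 60 N. Pads are 20 mm wide; open, the fingers measure 115 mm over their backs; the gripper's body (75 mm by 178 mm) begins 61 mm behind the grasp point.
Start: joints at [-1.188, 0.423, 1.63, -0, 1.089, -0.019], TCP at [244.438, -575.201, 404.675] pointing down, gripper open.
Joint ranges: [-3, 3], [-0.9, 2.11], [0.09, 2.58], [-1.31, 4.45], [0.11, 2.69], [-2.54, 2.54]. Speed limits (rad/s): [2.39, 2.39, 3.01, 3.14, 3.14, 3.14].

## Interface

Orientations are given as a rotation vector (axis times angle).
In Python, from workcell import readout, get_image, ctrl gives the robot as it stands.
- The arm moves only by the tool step_arm, never from a script. Its argument "targets" is a list that holds one entry, the list of rows, each a list of 7 numbers: the shift along the world's x, y, z as a fraction of full scale, then the turn, a rotation vector about the world's x, y, z as a fraction of full scale, then the opening, from 0 (shut) to 1 (fully open). In form: [[[dx, dy, dz, wx, wy, wz, claw], ...]]. A call has exactly 5 rows; each row shifts and turns the commanded pose from where the row before left it; what a row does not reach is not made up. Full scale, the value 1, is 0.05 m for a shift and 4 degrees for a turn. A row lasts 1/8 s, in which the tool goes at most 62.5 mm and 10.7 degrees, less where a joint would pass 70% of its speed; a pose out of reach is approached as far as the arm can. A call with a number of a shift or a turn outside -1 to 1 is refused whole. A call with a gripper value outside its range is refused whole. The fingers move at their own pace and stop on an object; the grip force is fixed at half the most. Time passes only in rows, so rows that do not move let the fingers close, or fill a call up. It gives the time, the measured TCP pose, the force, the opening and the grip force at its end, in the units of the state.
- readout.get_obs(): the state, without advancing time (a new reading comes with each control period).
- get_image(name): name is "scene" or "side" or "wrist"; returns a dict with "pixels" (480x640x3 uint8, red, green, blue), "intrinsics" (3x3 intrinsics, pixels), "extrinsics" (4x4, takes a point from world to camera coordinates). Camera axes: x right, y down, z forward; pixel columns grow to the right and rows downward; lengths in mm; the calibration is good to about 2 mm. A picture is of the moment at which its call begins. There is no depth.
- ctrl.close_job(): hands the job in; it is judged then, once.
The state is a dict: "t": time; "qpos": joint angles; "qvel": joint speeds; "joint_torque": joint torques, N m; "ee_pos": TCP position; "orientation": TCP orientation; "ft_force": force on the tool from outside, world axes, zero at the start; "moment": the same for the moment, N m; "width": finger opening in mm; "grasp_force": force on a finger pad.
Only numpy, scipy, OpenCV 4.12 (cv2) and the standard library are available. Lean on these libraries where they do the work, as an engineer would, in place of code of your own. Each camera call takes 0.05 s, during which the arm holds its last target. There are 200 camera calls.

## Task

Work the black-knobbed ratchet lever of the green indexing table back and forth, stroke by stroke, until the yellow pad of the clutch disc stands at the tip of the red pointer. Then leave the lever back at its rest stop and let go. Turn the disc only by the lever (it cannot be turned back if it goes past), and leave the other things on the bench where they are.

Things in the scene. Friction and masses are not known exactly. Their poses are not given: they have to be found in the camera images.
- base: Round green base plate, 330 mm across, 10 mm thick, fixed to the bench. Origin on the bench at the vertical axis of disc and lever; z up, yaw varies. Angles are anticlockwise from above from its x axis: red pointer at +30 deg; lever at rest at -115 deg (145 deg clockwise of the pointer), at the end of its stroke at -85 deg; a fixed blue holding pawl at 114 deg, 133 mm from the axis.
- turntable: Turning part: ratchet wheel, 16 saw teeth (22.5 deg each), 210 mm across, 26 to 42 mm above the bench, and on it a clutch disc (176 mm across, 16 pads, top 49 mm; hub to 68 mm). Origin on the axis at bench level. Turns anticlockwise from above only (at most 3 deg back); stiff bearing (0.5 N m), stays where left. The yellow pad starts 2.3 to 4.8 teeth clockwise of the pointer.
- mark (a point): Outer end of the one yellow pad of the clutch disc (the others are brown), 88 mm from the axis, 49 mm above the bench; turns with the disc.
- pointer (a point): Just below the tip of the fixed red pointer, 93 mm from the axis, 54 mm above the bench. The pointer's post stands outside the wheel, 123 to 145 mm from the axis, up to 68 mm high.
- lever (a joint): Lever angle (rad): 0 = rest stop, 0.524 = end stop, grows anticlockwise from above; stays where left; starts at 0 to 0.15. Going up, its blue pawl pushes a tooth and turns the disc; going back the disc stays. A full stroke, stop to stop, moves one tooth (the first 0.3 to 1.3) and always ends on a whole tooth; one of these puts the yellow pad at the pointer. Takes about 6 N at the knob.
- knob (a point): Middle of the grip of the lever's upright round black knob: cylinder 26 mm across, fixed to the lever, from 43 to 105 mm above the bench (this point at 80 mm), 195 mm from the base's axis. Nothing within 45 mm of it but the flat lever arm below (12 to 22 mm above the bench).
- bearing: Bystander: steel bearing ring 72 mm across, 20 mm high. Origin: centre of its underside.
- block: Bystander: aluminium block 70 x 50 x 45 mm. Origin: centre of its underside.
- oil_can: Bystander: standing can 60 mm across, 120 mm high, red label. Origin: centre of its underside.

How it is judged (in metres and radians):
At the end, for the whole second after the job is handed in: The outer end of the yellow pad lies within 14 mm, seen from above, of the pointer's point (one tooth is 35 mm there), the lever is within 0.07 rad (4 deg, 14 mm at the knob) of its rest stop, and the disc stands still (horizontal distance between mark and pointer below 0.014 m and value of joint lever below 0.07 rad and angular speed of turntable below 0.05 rad/s); the robot touches nothing.
It fails at once if the disc or ratchet wheel is pushed by the robot itself (more than 3 N) instead of by the lever (contact force between any of the fingers, the arm and turntable above 3 N).
It fails at once if a bystander (bearing, block, oil can) is moved more than 30 mm (distance of any of bearing, block, oil_can from where it was at the start of the episode above 0.03 m).
It also fails if it takes over 58 s, if anything falls off the work surface, if the arm or the gripper's body presses on something with over 40 N, if the wrist force passes 120 N, or if a joint passes its speed limit or range.

## Working session

There is one attempt and no reset: what is moved stays moved. The work goes in short steps, Python scripts to look and compute and a tool call to move; the robot and the scene stay as the last step left them, time stands still between calls to the robot, and variables do not carry over. Pictures are saved under pics/ and viewed, at most 10 in all, crops included, and the job is handed in when it is done.

Besides the shell and the picture viewer there is one more tool, called after ">>>" as name(argument=value, ...) on one line, values as JSON. step_arm: Moves the arm, as the interface text tells. Shift numbers are shares of 0.05 m and turn numbers shares of 4 degrees, none past 1 either way. Its arguments: {"type":"object","properties":{"targets":{"type":"array"}},"required":["targets"]}

```bash
mkdir -p pics; cat > h.py <<'E'
import numpy as np, cv2
from workcell import readout, get_image, ctrl
def snap(n,f):
    d=get_image(n); cv2.imwrite(f'pics/{f}.png',d['pixels'][:,:,::-1]); np.savez(f'pics/{f}.npz',K=d['intrinsics'],E=d['extrinsics'])
def toz(f,u,v,z):
    d=np.load(f'pics/{f}.npz');K,E=d['K'],d['E'];R,t=E[:3,:3],E[:3,3]
    c=-R.T@t; r=R.T@np.linalg.solve(K,[u,v,1.]); return c+r*(z-c[2])/r[2]
def proj(f,p):
    d=np.load(f'pics/{f}.npz');K,E=d['K'],d['E'];q=K@(E[:3,:3]@np.array(p,float)+E[:3,3]); return q[:2]/q[2]
E
python3 -c "
from h import *
snap('scene','s0');snap('side','d0');print(readout.get_obs())"
```

```text
{'t': 0.1, 'qpos': array([-1.18799400e+00,  4.23788459e-01,  1.63053979e+00,  1.42704956e-07,
        1.08860066e+00, -1.89608291e-02]), 'qvel': array([ 9.84242505e-04, -1.07182578e-03, -1.11599230e-03,  1.33005560e-05,
        2.18124111e-03,  8.38540214e-04]), 'joint_torque': array([ 1.48381541e-04, -5.45616102e+01, -2.74323714e+01,  6.45027962e-02,
        1.87455013e-02, -2.06706000e-05]), 'ee_pos': array([ 244.3646342 , -575.00818831,  403.99324555]), 'orientation': array([-3.07713074e+00, -6.26589888e-01,  3.79391893e-04]), 'ft_force': array([ 0.31089533,  0.48308813, -0.02842289]), 'moment': array([-0.03274711,  0.00567797, -0.02914788]), 'grasp_force': 0.0, 'width': 87.54953922778431}
```

View pics/s0.png

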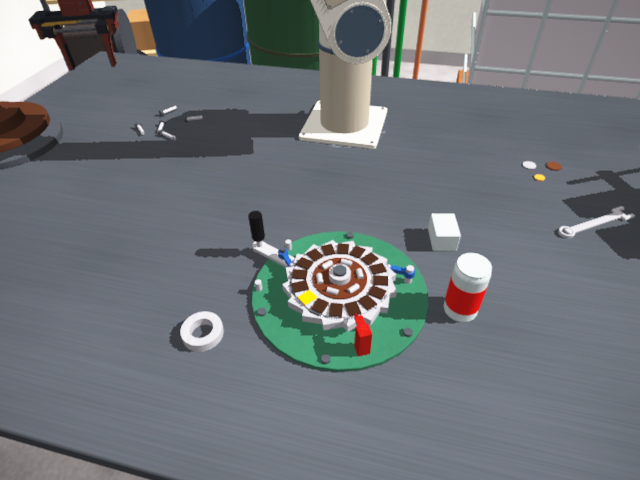

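View pics/d0.png

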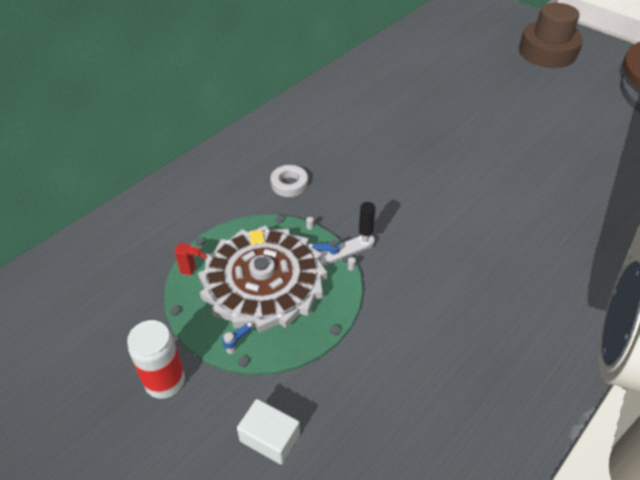

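The scene view shows the knob top at (256,213), hub top at (340,268), yellow pad's outer end at about (302,300), and the red pointer tip near (358,319). In the side view the knob top is at (367,206), hub at (262,262), yellow outer end at (256,233), and pointer tip at (205,257).

```bash
python3 -c "
from h import *
for f,P in (('s0',dict(hub=(340,267,68),knob=(256,214,105),mark=(302,301,49),ptr=(358,319,56))),('d0',dict(hub=(262,260,68),knob=(367,206,105),mark=(256,233,49),ptr=(206,257,56)))):
  W={k:toz(f,*v) for k,v in P.items()}; h=W['hub']
  for k,w in W.items(): d=w-h; print(f,k,w.round(),np.hypot(*d[:2]).round(),np.degrees(np.arctan2(d[1],d[0])).round(1))
# green plate centre
for f in ('s0','d0'):
  im=cv2.imread(f'pics/{f}.png').astype(int); b,g,r=im[...,0],im[...,1],im[...,2]
  m=((g>70)&(g>1.5*r)&(g>1.2*b)).astype(np.uint8)
  if f=='s0': m[:200]=0
  else: m[:, :150]=0; m[:200]=0
  n,l,s,c=cv2.connectedComponentsWithStats(m); i=1+s[1:,4].argmax()
  cs=cv2.findContours((l==i).astype(np.uint8),0,2)[0]; hl=cv2.convexHull(max(cs,key=len))[:,0]
  p=np.array([toz(f,u,v,10)[:2] for u,v in hl]); (c,rad)=cv2.minEnclosingCircle(p.astype(np.float32)); print(f,'plate',c,rad)
im=cv2.imread('pics/s0.png')[195:375,215:445]; cv2.imwrite('pics/c0.png',cv2.resize(im,None,fx=3.3,fy=3.3,interpolation=2))
"
```

```text
s0 hub [613. 123.  68.] 0.0 0.0
s0 knob [549. -56. 105.] 191.0 -109.8
s0 mark [689.  73.  49.] 91.0 -33.5
s0 ptr [709. 175.  56.] 109.0 28.2
d0 hub [621. 118.  68.] 0.0 0.0
d0 knob [551. -59. 105.] 191.0 -111.5
d0 mark [684.  72.  49.] 78.0 -35.9
d0 ptr [702. 169.  56.] 95.0 32.0
s0 plate (622.621337890625, 124.21147155761719) 164.76852416992188
d0 plate (616.6349487304688, 124.9771728515625) 163.8528594970703
```

View pics/c0.png

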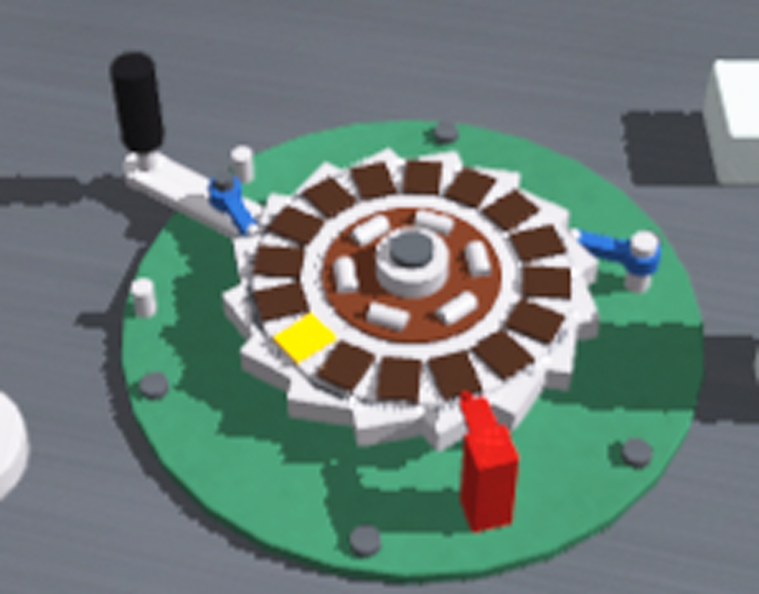

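The crop shows the yellow pad three pads clockwise of the one at the pointer tip (crop 465,397, full 356,315), and the lever close to its rest pin. The post's foot is at full (364,354). Next I work out the yaw.

```bash
python3 -c "
from h import *
from scipy.optimize import minimize
c=np.array([618,123.5])
obs=[('s0',(356,315),93,30,56),('d0',(206,257),93,30,56),('s0',(363.5,354),134,30,10),('s0',(409,269),133,114,40),('d0',(229,338),133,114,40)]
def pt(x,r,a,z): a=np.radians(a+x[2]); return [x[0]+r*np.cos(a),x[1]+r*np.sin(a),z]
f=lambda x: sum(np.hypot(*(proj(n,pt(x,r,a,z))-uv)) for n,uv,r,a,z in obs)+np.hypot(*(x[:2]-c))*.3
s=minimize(f,[618,123.5,0],method='Nelder-Mead'); x=s.x; print(x,s.fun,[ (proj(n,pt(x,r,a,z))-uv).round(1) for n,uv,r,a,z in obs])
for a in (-115,-100,-85): print(a,np.round(pt(x,195,a,80)), 'knobtop px',proj('s0',pt(x,195,a,105)),proj('d0',pt(x,195,a,105)))
for k in range(3,13): print(k/2-1, proj('s0',pt(x,75,30-22.5*(k/2-1),49)))
"
```

```text
[622.15965287 122.71077037   0.71536902] 7.427362272550807 [array([-0., -0.]), array([-0.9,  0.4]), array([-0.2, -3.2]), array([-0.8,  1.2]), array([0. , 0.5])]
-115 [542. -55.  80.] knobtop px [257.74513494 211.85511087] [369.86369354 210.05130245]
-100 [591. -70.  80.] knobtop px [241.31417824 227.22323386] [352.73331701 191.67949185]
-85 [642. -71.  80.] knobtop px [229.97249042 245.77305334] [330.64322123 177.57743302]
0.5 [343.80690483 310.68378702]
1.0 [335.12813205 310.72988595]
1.5 [326.61548887 309.41637637]
2.0 [318.65942993 306.81592216]
2.5 [311.61161295 303.06761975]
3.0 [305.76389993 298.36442653]
3.5 [301.33450115 292.93708823]
4.0 [298.46193826 287.03694324]
4.5 [297.20616465 280.91975954]
5.0 [297.55523434 274.83216195]
```

>>> step_arm(targets=[[[0.407,0.69,0,0,0,0.95,1],[0.407,0.69,0,0,0,0.95,1],[0.407,0.69,0,0,0,0.95,1],[0.407,0.69,0,0,0,0.95,1],[0.407,0.69,0,0,0,0.95,1]]])

```text
t: 0.72
ee_pos: [346.6, -401.5, 404.4]
orientation: [-2.931, -1.129, 0.0]
ft_force: [0.1, -0.4, -0.1]
width: 87.8
grasp_force: 0.0
```

>>> step_arm(targets=[[[0.407,0.69,0,0,0,0.95,1],[0.407,0.69,0,0,0,0.95,1],[0.407,0.69,0,0,0,0.95,1],[0.407,0.69,0,0,0,0.95,1],[0.407,0.69,0,0,0,0.95,1]]])

```text
t: 1.35
ee_pos: [448.4, -228.9, 404.5]
orientation: [-2.705, -1.598, 0.0]
ft_force: [0.7, -0.2, 0.7]
width: 87.8
grasp_force: 0.0
```

>>> step_arm(targets=[[[0.407,0.69,0,0,0,0.95,1],[0.407,0.69,0,0,0,0.95,1],[0.407,0.69,0,0,0,0.95,1],[0.407,0.69,0,0,0,0.95,1],[0.407,0.69,0,0,0,0.95,1]]])

```text
t: 1.98
ee_pos: [550.1, -56.5, 404.4]
orientation: [-2.404, -2.022, 0.001]
ft_force: [0.7, 0.2, 0.7]
width: 87.6
grasp_force: 0.0
```

```bash
python3 -c "
from h import *
snap('wrist','w0')
o=readout.get_obs();print(o['t'],o['ee_pos'],o['orientation'],o['qpos']); print(proj('w0',[549,-57,105]),proj('w0',[622,123,68]))"
```

```text
2.025 [551.98385813 -53.61166764 404.62408619] [-2.39977361 -2.02707895 -0.00353102] [-0.11870019  0.32020661  1.78749084  0.0021206   1.03255231  0.04819689]
[312.13633531 235.73714593] [374.45342282 -55.71485986]
```

View pics/w0.png

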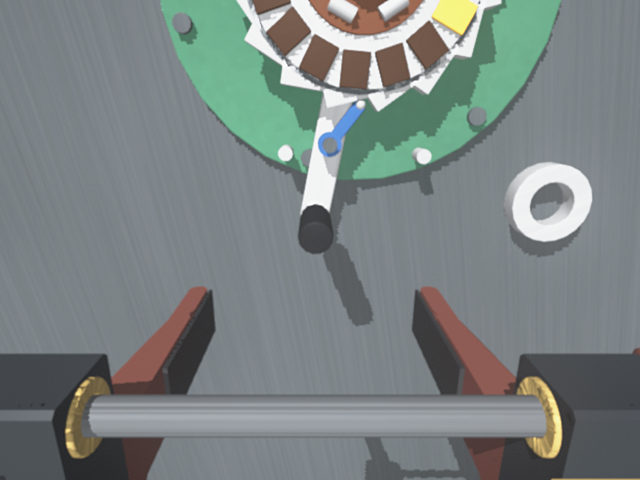

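The wrist view shows the knob top at (315,233), where predicted (312,236), and the bearing well clear to the right. I descend and cage the knob.

>>> step_arm(targets=[[[0,0,-0.8,0,0,0,1],[0,0,-0.8,0,0,0,1],[0,0,-0.8,0,0,0,1],[0,0,-0.8,0,0,0,0.37],[0,0,0,0,0,0,0.37]]])

```text
t: 2.65
ee_pos: [548.2, -57.7, 242.0]
orientation: [-2.403, -2.016, 0.007]
ft_force: [0.0, 0.1, 0.1]
width: 71.5
grasp_force: 0.0
```

>>> step_arm(targets=[[[0,0,0,0,0,0,0.37],[0,0,0,0,0,0,0.37],[0,0,0,0,0,0,0.37],[0,0,0,0,0,0,0.37],[0,0,0,0,0,0,0.37]]])

```text
t: 3.28
ee_pos: [549.7, -57.7, 245.0]
orientation: [2.406, 2.02, 0.001]
ft_force: [-0.4, 0.4, 0.2]
width: 32.6
grasp_force: 0.0
```

>>> step_arm(targets=[[[0.3,-0.108,0,0,0,0,0.37],[0.3,-0.08,0,0,0,0,0.37],[0.3,-0.054,0,0,0,0,0.37],[0.3,-0.03,0,0,0,0,0.37],[0.3,-0.008,0,0,0,0,0.37]]])

```text
t: 3.9
ee_pos: [625.1, -72.4, 244.0]
orientation: [-2.405, -2.019, 0.004]
ft_force: [-4.2, -1.4, 1.2]
width: 32.6
grasp_force: 2.3
```

>>> step_arm(targets=[[[0.2,0.01,0,0,0,0,0.37],[0.1,0.01,0,0,0,0,0.37],[0.05,0,0,0,0,0,0.37],[0,0,0,0,0,0,0.37],[0,0,0,0,0,0,0.37]]])

```text
t: 4.53
ee_pos: [638.8, -71.0, 243.6]
orientation: [-2.399, -2.015, 0.015]
ft_force: [-19.9, -3.2, 10.9]
width: 32.8
grasp_force: 9.4
```

```bash
python3 -c "
from h import *
snap('scene','s1')
im=cv2.imread('pics/s1.png')[195:375,215:445]; cv2.imwrite('pics/c1.png',cv2.resize(im,None,fx=3.3,fy=3.3,interpolation=2))"
```

```text
(no output)
```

View pics/c1.png

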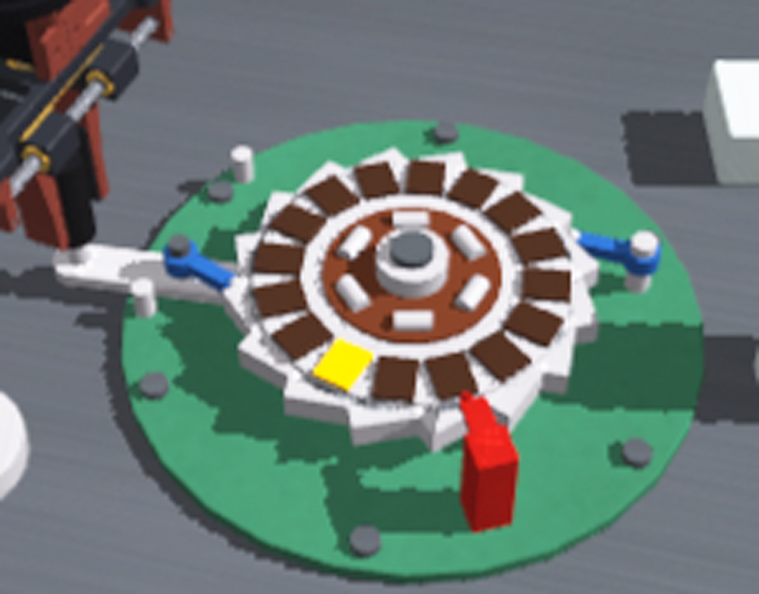

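The yellow pad now stands about two teeth from the pointer (crop 343,364), and the lever rests on its end pin. Two full strokes remain, so I return to rest.

>>> step_arm(targets=[[[-0.4,-0.02,0,0,0,0,0.37],[-0.4,0.02,0,0,0,0,0.37],[-0.4,0.062,0,0,0,0,0.37],[-0.4,0.108,0,0,0,0,0.37],[-0.3,0.11,0,0,0,0,0.37]]])

```text
t: 5.2
ee_pos: [547.6, -56.7, 245.1]
orientation: [2.405, 2.018, 0.003]
ft_force: [1.6, -0.6, 0.6]
width: 32.7
grasp_force: 0.8
```

>>> step_arm(targets=[[[-0.1,0.044,0,0,0,0,0.37],[-0.07,0.034,0,0,0,0,0.37],[0,0,0,0,0,0,0.37],[0,0,0,0,0,0,0.37],[0,0,0,0,0,0,0.37]]])

```text
t: 5.82
ee_pos: [538.9, -52.8, 244.6]
orientation: [-2.406, -2.02, -0.0]
ft_force: [0.2, 0.4, -0.0]
width: 32.1
grasp_force: 0.2
```

Not at the stop yet, so I nudge further.

>>> step_arm(targets=[[[-0.06,0.027,0,0,0,0,0.37],[-0.06,0.027,0,0,0,0,0.37],[0,0,0,0,0,0,0.37],[0,0,0,0,0,0,0.37],[0,0,0,0,0,0,0.37]]])

```text
t: 6.45
ee_pos: [532.6, -50.1, 244.6]
orientation: [-2.406, -2.02, 0.0]
ft_force: [-0.6, 0.5, 0.3]
width: 32.5
grasp_force: 0.0
```

```bash
python3 -c "
from h import *
snap('scene','s2')
im=cv2.imread('pics/s2.png')[175:355,205:435]; cv2.imwrite('pics/c2.png',cv2.resize(im,None,fx=3.3,fy=3.3,interpolation=2))"
```

```text
(no output)
```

View pics/c2.png

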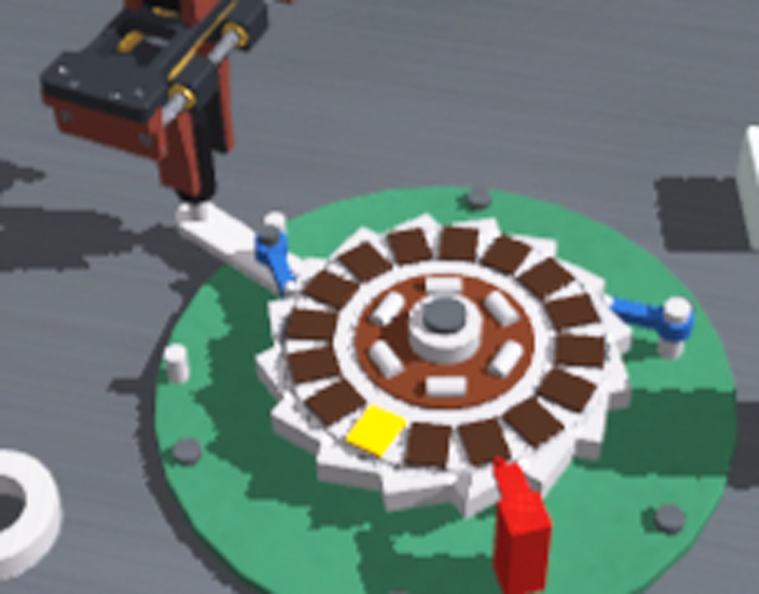

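The knob is still between the fingers (crop 197,190), the lever is nearly at the rest pin, and the disc hasn't moved. I continue.

>>> step_arm(targets=[[[-0.04,0.018,0,0,0,0,0.37],[-0.02,0.009,0,0,0,0,0.37],[0,0,0,0,0,0,0.37],[0,0,0,0,0,0,0.37],[0,0,0,0,0,0,0.37]]])

```text
t: 7.12
ee_pos: [530.7, -49.0, 245.0]
orientation: [2.404, 2.018, 0.003]
ft_force: [4.6, -2.1, -4.5]
width: 32.6
grasp_force: 2.7
```

>>> step_arm(targets=[[[-0.04,0.018,0,0,0,0,0.37],[0,0,0,0,0,0,0.37],[0,0,0,0,0,0,0.37],[0,0,0,0,0,0,0.37],[0,0,0,0,0,0,0.37]]])

```text
t: 7.75
ee_pos: [530.1, -48.5, 245.3]
orientation: [2.402, 2.016, 0.008]
ft_force: [10.8, -3.8, -7.3]
width: 32.6
grasp_force: 5.6
```

Stop confirmed. Stroke 2:

>>> step_arm(targets=[[[0.4,-0.18,0,0,0,0,0.37],[0.4,-0.126,0,0,0,0,0.37],[0.4,-0.11,0,0,0,0,0.37],[0.4,-0.05,0,0,0,0,0.37],[0.4,-0.02,0,0,0,0,0.37]]])

```text
t: 8.38
ee_pos: [626.7, -72.4, 243.8]
orientation: [-2.404, -2.018, 0.006]
ft_force: [-4.0, -2.6, 1.2]
width: 32.6
grasp_force: 2.2
```

>>> step_arm(targets=[[[0.2,0.01,0,0,0,0,0.37],[0.1,0.01,0,0,0,0,0.37],[0,0,0,0,0,0,0.37],[0,0,0,0,0,0,0.37],[0,0,0,0,0,0,0.37]]])

```text
t: 9.0
ee_pos: [638.7, -71.1, 243.4]
orientation: [-2.399, -2.015, 0.014]
ft_force: [-17.3, -2.4, 8.4]
width: 32.6
grasp_force: 8.1
```

End stop reached. Return:

>>> step_arm(targets=[[[-0.3,-0.02,0,0,0,0,0.37],[-0.4,0.02,0,0,0,0,0.37],[-0.4,0.05,0,0,0,0,0.37],[-0.4,0.11,0,0,0,0,0.37],[-0.4,0.126,0,0,0,0,0.37]]])

```text
t: 9.62
ee_pos: [547.4, -56.8, 245.2]
orientation: [2.405, 2.018, 0.003]
ft_force: [0.5, -1.2, -0.4]
width: 32.7
grasp_force: 0.8
```

>>> step_arm(targets=[[[-0.2,0.09,0,0,0,0,0.37],[-0.1,0.045,0,0,0,0,0.37],[-0.1,0.045,0,0,0,0,0.37],[0,0,0,0,0,0,0.37],[0,0,0,0,0,0,0.37]]])

```text
t: 10.25
ee_pos: [530.2, -48.3, 245.4]
orientation: [2.402, 2.016, 0.007]
ft_force: [7.9, -3.2, -3.2]
width: 32.5
grasp_force: 4.3
```

```bash
python3 -c "
from h import *
snap('scene','s3')
im=cv2.imread('pics/s3.png')[175:355,205:435]; cv2.imwrite('pics/c3.png',cv2.resize(im,None,fx=3.3,fy=3.3,interpolation=2))"
```

```text
(no output)
```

View pics/c3.png

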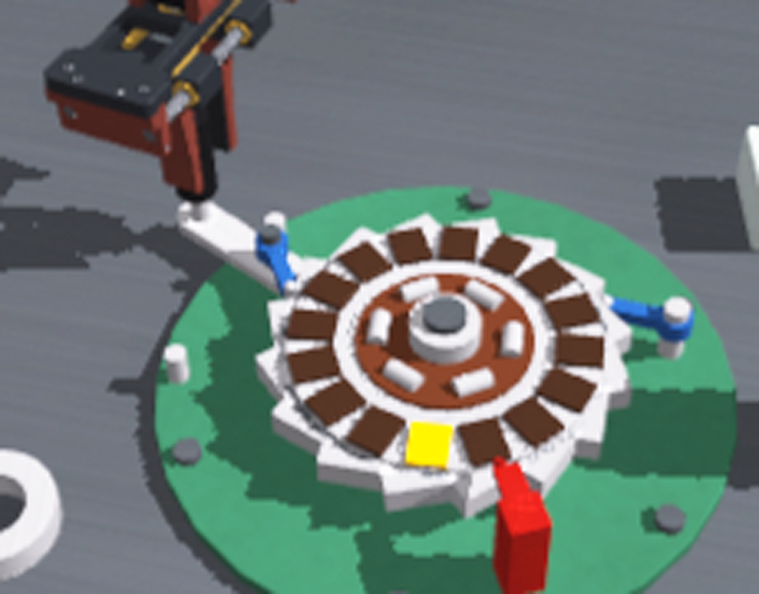

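The yellow pad (crop 430,445) is now one tooth from the pointer tip (500,465), so one more full stroke and return will do it.

>>> step_arm(targets=[[[0.4,-0.18,0,0,0,0,0.37],[0.4,-0.126,0,0,0,0,0.37],[0.4,-0.11,0,0,0,0,0.37],[0.4,-0.05,0,0,0,0,0.37],[0.4,-0.02,0,0,0,0,0.37]]])

```text
t: 10.92
ee_pos: [627.2, -72.4, 243.8]
orientation: [-2.404, -2.018, 0.005]
ft_force: [-4.1, -1.5, 1.3]
width: 32.3
grasp_force: 2.1
```

>>> step_arm(targets=[[[0.2,0.01,0,0,0,0,0.37],[0.1,0.01,0,0,0,0,0.37],[0,0,0,0,0,0,0.37],[0,0,0,0,0,0,0.37],[0,0,0,0,0,0,0.37]]])

```text
t: 11.55
ee_pos: [638.8, -71.1, 243.3]
orientation: [-2.399, -2.015, 0.015]
ft_force: [-18.5, -1.7, 7.8]
width: 32.5
grasp_force: 8.5
```

>>> step_arm(targets=[[[-0.3,-0.02,0,0,0,0,0.37],[-0.4,0.02,0,0,0,0,0.37],[-0.4,0.05,0,0,0,0,0.37],[-0.4,0.11,0,0,0,0,0.37],[-0.4,0.126,0,0,0,0,0.37]]])

```text
t: 12.18
ee_pos: [547.7, -56.8, 245.2]
orientation: [2.405, 2.018, 0.004]
ft_force: [1.0, -0.7, -0.8]
width: 32.1
grasp_force: 0.7
```

>>> step_arm(targets=[[[-0.2,0.09,0,0,0,0,0.37],[-0.1,0.045,0,0,0,0,0.37],[-0.1,0.045,0,0,0,0,0.37],[0,0,0,0,0,0,0.37],[0,0,0,0,0,0,0.37]]])

```text
t: 12.8
ee_pos: [530.2, -48.3, 245.4]
orientation: [2.402, 2.017, 0.007]
ft_force: [7.9, -3.3, -3.3]
width: 32.5
grasp_force: 4.3
```

>>> step_arm(targets=[[[0.08,-0.03,0,0,0,0,0.37],[0,0,0,0,0,0,1],[0,0,0,0,0,0,1],[0,0,0,0,0,0,1],[0,0,0,0,0,0,1]]])

```text
t: 13.42
ee_pos: [531.6, -49.3, 244.7]
orientation: [-2.406, -2.02, 0.0]
ft_force: [0.5, 0.3, 0.2]
width: 69.1
grasp_force: 0.0
```

>>> step_arm(targets=[[[0,0,0.4,0,0,0,1],[0,0,0.8,0,0,0,1],[0,0,0.8,0,0,0,1],[0,0,0.6,0,0,0,1],[0,0,0,0,0,0,1]]])

```text
t: 14.05
ee_pos: [532.3, -49.4, 377.0]
orientation: [2.404, 2.018, 0.005]
ft_force: [0.2, 0.7, -0.1]
width: 87.9
grasp_force: 0.0
```

```bash
python3 -c "
from h import *
snap('scene','s4')
im=cv2.imread('pics/s4.png')[175:355,205:435]; cv2.imwrite('pics/c4.png',cv2.resize(im,None,fx=3.3,fy=3.3,interpolation=2))"
```

```text
(no output)
```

View pics/c4.png

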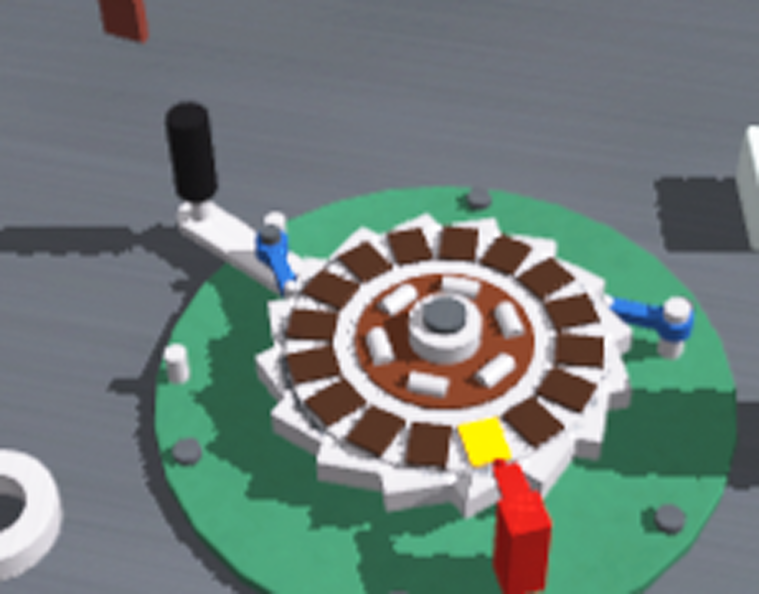

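The yellow pad (crop 485,442) is at the pointer tip (500,463), the lever is at its rest pin, and the gripper is clear.

```bash
python3 -c "
from h import *
print(ctrl.close_job())"
```

```text
the job is handed in; nothing more can be done
None
```

I handed the job in after three strokes: in the last picture the yellow pad is at the pointer tip, the lever is back at its rest stop and the gripper is clear; the hand-in gave no verdict.

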